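# Put the dent balls away and shut the chest

### The arm

A 6-joint arm with a two-finger parallel gripper is mounted at the origin on the work surface. World frame = base frame: x ahead of the robot, y to its left, z up, the work surface at z = 0. Lengths are in m, angles in degrees, forces in N, time in s.
With the tool pointing down it reaches from about 0.325 to 0.85 m from the base axis. Payload 15.5 kg.
Tool frame: the origin (TCP) lies midway between the tips of the shut fingers; the grasp point (between the pads) lies 19 mm behind it; z points along the fingers, y is the line along which they close (so a half turn about z gives the same grasp; the last joint's range is limited). The gripper opens to 91 mm and grips with 3 to 60 N. Pads are 32 mm wide; open, the fingers measure 118 mm over their backs; the gripper's body (76 mm by 178 mm) begins 60 mm behind the grasp point.
Start: joints at [-74.685, 28.281, 77.091, -0, 74.628, -5.472], TCP at [0.222, -0.584, 0.214] pointing down, gripper open.
Joint ranges: [-166.48, 166.48], [-47.26, 123.95], [12.59, 153.08], [-70.14, 250.14], [6.76, 159.57], [-176.63, 176.63]. Speed limits (degrees/s): [108.29, 108.29, 147.25, 172.46, 172.46, 172.46].

### API

Orientations are given as a 3x3 rotation matrix whose columns are the frame's x, y, z axes.
In Python, from bench import ctrl gives the robot as it stands. The module is installed in compiled form; this text tells all that it offers. Calls block until the motion is done:
- ctrl.goto(position, orientation): joint-space move of the TCP to a pose.
- ctrl.move_l(position, vel=0.15, ori=None, contact_N=None): straight line of the TCP; ori=None keeps the orientation; vel is the mean speed in m/s. With contact_N (N) it stops when the force on the tool has changed by that much, and returns True; else False.
- ctrl.movej(angles): joint-space move.
- ctrl.command_gripper(opening): opening from 0.0 (shut) to 1.0 (fully open); the grip force is fixed at half the most; returns when the fingers have stopped.
- ctrl.sleep(seconds).
- ctrl.ik(position, orientation): joint angles nearest the present ones, or None.
- ctrl.read_camera(name): name is "scene" or "top"; returns the picture (480x640x3 uint8, blue, green, red); there is no depth.
- ctrl.camera_params(name): a dict with "fx", "fy", "cx", "cy" (pixels), "pose" (4x4, takes a point from camera to world coordinates). Camera axes: x right, y up, looking along -z (the intrinsics and any distortion apply to the point x, -y, -z); pixel columns grow to the right and rows downward; lengths in m; the calibration is good to about 2 mm. A picture is of the moment at which its call begins. camera_params takes no time and is no camera call.
A pose or a line that the arm cannot do raises ctrl.MotionError and nothing moves.
- ctrl.sign_off(): hands the job in; it is judged then, once.
Readings, each from a call of its own:
- ctrl.current_t(): time.
- ctrl.current_q(): joint angles.
- ctrl.current_dq(): joint speeds.
- ctrl.current_effort(): joint torques, N m.
- ctrl.current_tool_pos(): TCP position.
- ctrl.current_eef_rot(): TCP orientation.
- ctrl.current_contact_force(): force on the tool from outside, world axes, zero at the start.
- ctrl.current_wrist_torque(): the same for the moment, N m.
- ctrl.current_grip_width(): opening from 0.0 (shut) to 1.0 (fully open).
- ctrl.current_grasp_force(): force on a finger pad.
Only numpy, scipy, OpenCV 4.12 (cv2) and the standard library are available. Lean on these libraries where they do the work, as an engineer would, in place of code of your own. Each camera call takes 0.05 s, during which the arm holds its last target. There are 200 camera calls.

### The job

Put the three loose steel dent balls back in the tray of the dent-ball chest, each set down gently, not dropped, in the empty well of its own size. Then slide the tray fully home and swing the chest's fall front up until it is shut. Keep the two balls already in the tray in their wells and do not disturb the other things on the bench.

Things in the scene. Friction and masses are not known exactly. Their poses are not given: they have to be found in the camera images.
- chest: Brown wooden tool chest fixed on the bench, 210 deep (x), 320 wide (y), 150 high, brass corners. Origin: centre of its underside; its -x is the front (to the robot), +y the left seen from the robot, z up. Front face at x = -105, underside of the top panel at z = 138. The tray is its upper level (home, the balls clear the top panel); the shut drawer below is not used.
- tray (a joint): How far the tray is pulled out to the chest's front, m: 0 = fully home, starts at 0.150, stop at 0.155. About 2 N of friction; stays where it is left. A pale wood board, top at z = 96 in the chest's frame, with a row of five blind holes (wells) along y, 56 apart, and a 12 thick front board standing from z = 76 to 110, flush with the chest's front when home; nothing else stands up.
- tray_front (a point): Centre of the flat front face of the tray's front board (294 wide, 34 high), where it is pushed; moves with the tray. z = 93 in the chest's frame. Axes as the chest's.
- fall_front (a joint): Angle of the fall front, rad: 0 = upright, shut against the chest's front; 1.3 = open on its stops, leaning out to the robot under the tray (its start). Wooden panel 320 wide, 120 from hinge to free edge, 12 thick, 0.28 kg, hinged along its bottom. Stiff hinges hold it once within about 0.15 rad of shut; otherwise it falls open. It shuts across the tray's path: tray home first.
- fall_front_hinge (a point): Middle of the hinge line (parallel to the chest's y), in the middle of the panel's thickness; 30 above the bench and 7 in front of the chest's front face.
- fall_front_edge (a point): Middle of the free edge (the top edge when shut), in the middle of the panel's thickness, 120 from the hinge line. Its x axis is the panel's inward normal: the outer face lies 6 to its -x. When the front is open this edge is about 60 above the bench, with free room beneath it.
- ball24: Polished steel dent ball, 24 mm diameter, about 57 g (may vary by 20 percent), with a small dark threaded bore between two 9 mm flats at its poles (which keep it from rolling at the slightest touch); starts loose on the bench, standing on one of its two flats. Origin: its centre.
- ball34: Polished steel dent ball, 34 mm diameter, about 162 g (may vary by 20 percent), with a small dark threaded bore between two 9 mm flats at its poles (which keep it from rolling at the slightest touch); starts loose on the bench, standing on one of its two flats. Origin: its centre.
- ball44: Polished steel dent ball, 44 mm diameter, about 350 g (may vary by 20 percent), with a small dark threaded bore between two 9 mm flats at its poles (which keep it from rolling at the slightest touch); starts loose on the bench, standing on one of its two flats. Origin: its centre.
- ball29: Polished steel dent ball, 29 mm diameter, about 100 g (may vary by 20 percent), with a small dark threaded bore between two 9 mm flats at its poles (which keep it from rolling at the slightest touch); already resting in its own well (second from the left); leave it there. Origin: its centre.
- ball39: Polished steel dent ball, 39 mm diameter, about 244 g (may vary by 20 percent), with a small dark threaded bore between two 9 mm flats at its poles (which keep it from rolling at the slightest touch); already resting in its own well (fourth from the left); leave it there. Origin: its centre.
- well24 (a point): Well for the 24 mm ball (leftmost, smallest): round hole 19.2 wide, 14 deep; this point is its centre at the board's top, in the chest's frame at x = -40 minus the tray's opening, y = 112, z = 96. The ball is wider than its hole and rests on the rim, centring itself, its centre 7.2 above the board. Axes as the chest's.
- well34 (a point): Well for the 34 mm ball (middle): round hole 27.2 wide, 14 deep; this point is its centre at the board's top, in the chest's frame at x = -40 minus the tray's opening, y = 0, z = 96. The ball is wider than its hole and rests on the rim, centring itself, its centre 10.2 above the board. Axes as the chest's.
- well44 (a point): Well for the 44 mm ball (rightmost, largest): round hole 35.2 wide, 14 deep; this point is its centre at the board's top, in the chest's frame at x = -40 minus the tray's opening, y = -112, z = 96. The ball is wider than its hole and rests on the rim, centring itself, its centre 13.2 above the board. Axes as the chest's.
- well29 (a point): Well for the 29 mm ball (second from the left, already holding ball29): round hole 23.2 wide, 14 deep; this point is its centre at the board's top, in the chest's frame at x = -40 minus the tray's opening, y = 56, z = 96. The ball is wider than its hole and rests on the rim, centring itself, its centre 8.7 above the board. Axes as the chest's.
- well39 (a point): Well for the 39 mm ball (fourth, already holding ball39): round hole 31.2 wide, 14 deep; this point is its centre at the board's top, in the chest's frame at x = -40 minus the tray's opening, y = -56, z = 96. The ball is wider than its hole and rests on the rim, centring itself, its centre 11.7 above the board. Axes as the chest's.
- slide_crook: U-shaped brass tuning slide lying on the bench, 140 by 85 by 18 high; leave it alone. Origin: centre of its bend, on the bench; legs point to its -x.
- mouthpiece: Brass horn mouthpiece standing rim down, 27 wide, 66 tall; leave it alone. Origin: centre of its underside.
- mallet: Rawhide mallet lying on the bench, 260 long, head 48 across and 75 wide; leave it alone. Origin: on the bench under the handle, head at its +x.
There are look-alikes about, which are no part of the job. Leave any green or purple look-alike of the ball34 alone. Leave any green look-alike of the ball39 alone.

How it is judged (in metres and radians):
On the way, in this order (a step that is already met when the one before it is completed fails the run):
1. every ball rests in the well of its own size, with the tray still out and nothing holding the balls (horizontal distance between ball24 and well24 below 0.003 m and z of ball24 in the frame of well24 between 0.0047 and 0.0097 m and horizontal distance between ball34 and well34 below 0.003 m and z of ball34 in the frame of well34 between 0.0077 and 0.0127 m and horizontal distance between ball44 and well44 below 0.003 m and z of ball44 in the frame of well44 between 0.0107 and 0.0157 m and horizontal distance between ball29 and well29 below 0.003 m and z of ball29 in the frame of well29 between 0.0062 and 0.0112 m and horizontal distance between ball39 and well39 below 0.003 m and z of ball39 in the frame of well39 between 0.0092 and 0.0142 m and value of joint tray above 0.1 m and contact force between the fingers and ball24 below 0.1 N and contact force between the fingers and ball34 below 0.1 N and contact force between the fingers and ball44 below 0.1 N), for 0.2 s.
2. the tray is fully home with every ball in its well, the fall front still down (horizontal distance between ball24 and well24 below 0.003 m and z of ball24 in the frame of well24 between 0.0047 and 0.0097 m and horizontal distance between ball34 and well34 below 0.003 m and z of ball34 in the frame of well34 between 0.0077 and 0.0127 m and horizontal distance between ball44 and well44 below 0.003 m and z of ball44 in the frame of well44 between 0.0107 and 0.0157 m and horizontal distance between ball29 and well29 below 0.003 m and z of ball29 in the frame of well29 between 0.0062 and 0.0112 m and horizontal distance between ball39 and well39 below 0.003 m and z of ball39 in the frame of well39 between 0.0092 and 0.0142 m and value of joint tray below 0.005 m and value of joint fall_front above 0.8 rad), for 0.1 s.
At the end, for the whole second after the job is handed in: All five balls rest still, each in the well of its own size (centre within 3 mm of the well's centre sideways and 2.5 mm of its resting height), the tray is home (within 5 mm), and the fall front is shut (within 0.05 rad of upright) (horizontal distance between ball24 and well24 below 0.003 m and z of ball24 in the frame of well24 between 0.0047 and 0.0097 m and horizontal distance between ball34 and well34 below 0.003 m and z of ball34 in the frame of well34 between 0.0077 and 0.0127 m and horizontal distance between ball44 and well44 below 0.003 m and z of ball44 in the frame of well44 between 0.0107 and 0.0157 m and horizontal distance between ball29 and well29 below 0.003 m and z of ball29 in the frame of well29 between 0.0062 and 0.0112 m and horizontal distance between ball39 and well39 below 0.003 m and z of ball39 in the frame of well39 between 0.0092 and 0.0142 m and linear speed of each of ball24, ball34, ball44, ball29, ball39 below 0.02 m/s and value of joint tray below 0.005 m and value of joint fall_front below 0.05 rad); the robot touches nothing.
It fails at once if a ball is dropped: out of the fingers while its centre is more than 15 mm above its resting height in its well ((height (world z) of ball24 above 0.1182 m and contact force between the fingers and ball24 below 0.02 N) or (height (world z) of ball34 above 0.1212 m and contact force between the fingers and ball34 below 0.02 N) or (height (world z) of ball44 above 0.1242 m and contact force between the fingers and ball44 below 0.02 N)).
It fails at once if a ball is rammed against the tray (more than 60 N between a ball and the chest) (contact force between any of ball24, ball34, ball44 and chest above 60 N).
It fails at once if the fall front is swung up against the pulled-out tray (value of joint tray above 0.03 m and value of joint fall_front below 0.9 rad).
It fails at once if the tuning slide, the mouthpiece or the mallet is moved more than 30 mm (distance of any of slide_crook, mouthpiece, mallet from where it was at the start of the episode above 0.03 m).
It also fails if it takes over 72 s, if anything falls off the work surface, if the arm or the gripper's body presses on something with over 40 N, if the wrist force passes 120 N, or if a joint passes its speed limit or range.

## Working session

There is one attempt and no reset: what is moved stays moved. The work goes in short steps, each a Python script; the robot and the scene stay as the last script left them, time stands still between calls to the robot, and variables do not carry over. Pictures are saved under pics/ and viewed, at most 10 in all, crops included, and the job is handed in when it is done.

```bash
mkdir -p pics; python3 - <<'E'
from bench import ctrl
import cv2
for n in("scene","top"):
    cv2.imwrite(f"pics/{n}0.png",ctrl.read_camera(n)); p=ctrl.camera_params(n); print(n,p)
print(ctrl.current_t())
print(ctrl.current_eef_rot())
E
```

```text
scene {'fx': 614.2506988515935, 'fy': 614.2506988515935, 'cx': 317.5871143473343, 'cy': 240.9325626372856, 'pose': array([[-0.04151227, -0.53705936,  0.84252239,  1.91456136],
       [ 0.99904597, -0.01086688,  0.04229739,  0.13399118],
       [-0.01356062,  0.84347446,  0.53699809,  0.92401719],
       [ 0.        ,  0.        ,  0.        ,  1.        ]])}
top {'fx': 518.2835464791813, 'fy': 518.2835464791813, 'cx': 318.27473346670786, 'cy': 242.11044711435557, 'pose': array([[ 0.01336343,  0.99814672, -0.05936783,  0.52933525],
       [-0.99969183,  0.01209471, -0.02167876,  0.03352798],
       [-0.02092055,  0.05963923,  0.99800075,  1.21282495],
       [ 0.        ,  0.        ,  0.        ,  1.        ]])}
0.1
[[ 9.34914030e-01  3.54874178e-01 -2.72716755e-04]
 [ 3.54874257e-01 -9.34913391e-01  1.10176295e-03]
 [ 1.36020675e-04 -1.12683379e-03 -9.99999356e-01]]
```

View pics/top0.png

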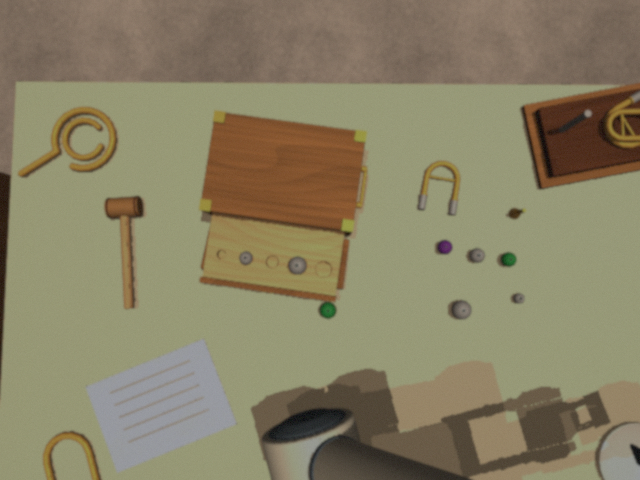

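View pics/scene0.png

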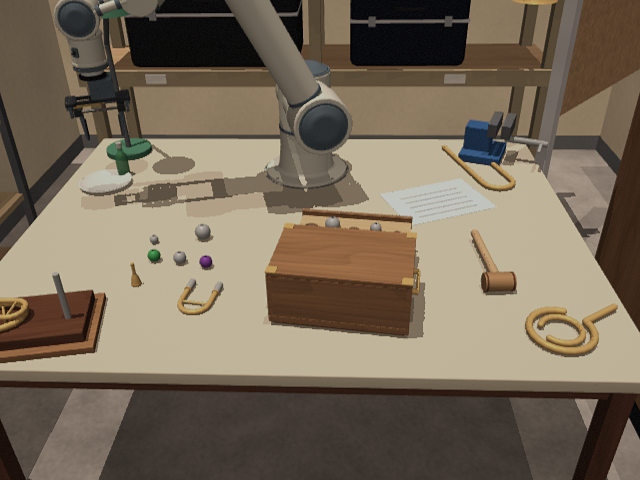

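The top view shows these candidates:

| Item | Pixel | Reading |
|---|---|---|
| Grey ball | (518,298) | smallest, so ball24 |
| Grey ball | (477,255) | mid-size, so ball34 |
| Grey ball | (461,310) | largest, so ball44 |
| Purple ball | (445,247) | look-alike |
| Green ball | (509,259) | look-alike |
| Green ball | (328,310) | ball39 look-alike, just in front of the tray |

The three grey ones are the steel balls meant. In the tray, ball29 is at (246,258) and ball39 at (297,266). The empty wells are at about (222,254), (272,262) and (324,269).

```bash
cat > h.py <<'E'
from bench import ctrl
import numpy as np, cv2
def ray(n,uv,z):
    p=ctrl.camera_params(n);T=p["pose"]
    d=T[:3,:3]@np.array([(uv[0]-p["cx"])/p["fx"],-(uv[1]-p["cy"])/p["fy"],-1])
    return T[:3,3]+d*(z-T[2,3])/d[2]
def proj(n,X):
    p=ctrl.camera_params(n);T=p["pose"];c=T[:3,:3].T@(np.array(X)-T[:3,3])
    return np.array([p["cx"]+p["fx"]*c[0]/-c[2],p["cy"]-p["fy"]*c[1]/-c[2]])
def blob(img,uv,smax=55,win=16,mask=None):
    hsv=cv2.cvtColor(img,cv2.COLOR_BGR2HSV)
    m=(hsv[...,1]<smax).astype(np.uint8)if mask is None else mask
    u,v=map(int,np.round(uv));w=np.zeros_like(m);w[v-win:v+win+1,u-win:u+win+1]=1
    m=cv2.morphologyEx(m*w,cv2.MORPH_CLOSE,np.ones((5,5),np.uint8))
    k,l,s,c=cv2.connectedComponentsWithStats(m)
    i=1+np.argmin([np.hypot(*(c[j]-uv))+(20 if s[j,4]<12 else 0) for j in range(1,k)])
    return c[i],s[i,4],s[i,2:4]
E
python3 - <<'E'
from h import *
t=cv2.imread("pics/top0.png");s=cv2.imread("pics/scene0.png")
hs=cv2.cvtColor(t,cv2.COLOR_BGR2HSV);h2=cv2.cvtColor(s,cv2.COLOR_BGR2HSV)
print("S",[hs[v,u].tolist() for u,v in((518,298),(477,255),(461,310),(246,258),(480,300),(235,245))],[h2[v,u].tolist() for u,v in((154,239),(180,257),(203,231),(230,240))])
for nm,z,a,b in(("24",.0111,(518,298),(154,239)),("34",.0164,(477,255),(180,257)),("44",.0215,(461,310),(203,231)),("29",.1047,(246,258),None),("39",.1077,(297,266),None)):
    for n,im,uv in(("top",t,a),("scene",s,b)):
        if uv:
            try:
                c,A,wh=blob(im,uv);print(nm,n,c.round(1),A,wh,ray(n,c,z).round(4))
            except Exception as e: print(nm,n,e)
# brass corners
y=cv2.inRange(hs,(22,150,120),(40,255,255))
for uv in((219,117),(361,135),(206,206),(348,225)):
    c,A,wh=blob(t,uv,mask=(y>0).astype(np.uint8),win=10);print("brass",c.round(1),A,wh,ray("top",c,.15).round(4))
a=cv2.resize(t[220:340,420:540],(400,400),interpolation=cv2.INTER_CUBIC)
b=cv2.resize(t[205:325,195:315+40],(400*160//120,400),interpolation=cv2.INTER_CUBIC)[:,:]
b=cv2.resize(b,(400,300));b=cv2.copyMakeBorder(b,0,100,0,0,cv2.BORDER_CONSTANT)
cv2.imwrite("pics/crop0.png",np.hstack([a,b]))
E
```

```text
S [[19, 36, 113], [19, 28, 100], [18, 34, 127], [17, 36, 112], [32, 55, 153], [24, 111, 152]] [[16, 25, 133], [14, 27, 140], [15, 26, 140], [22, 49, 192]]
24 top [518.2 297.9] 948 [33 33] [ 0.4784 -0.4001  0.0111]
24 scene [154. 238.] 1014 [33 33] [ 0.4762 -0.3978  0.0111]
34 top [477.5 254.8] 1006 [33 33] [ 0.5758 -0.3064  0.0164]
34 scene [180. 257.] 1089 [33 33] [ 0.5774 -0.2999  0.0164]
44 top [462.3 309.8] 873 [33 33] [ 0.4502 -0.2699  0.0215]
44 scene [203.1 231.6] 1047 [33 33] [ 0.4563 -0.2616  0.0215]
29 top [245.4 257.6] 91 [11 11] [0.56   0.2134 0.1047]
39 top [296.9 265.1] 190 [16 15] [0.5455 0.1025 0.1077]
brass [219.5 116.9] 91 [10 11] [0.8527 0.267  0.15  ]
brass [354.9 137.9] 14 [4 8] [ 0.8102 -0.0165  0.15  ]
brass [205.8 204.5] 95 [10 12] [0.6679 0.2909 0.15  ]
brass [346.5 219. ] 4 [4 1] [ 0.6409 -0.0008  0.15  ]
```

View pics/crop0.png

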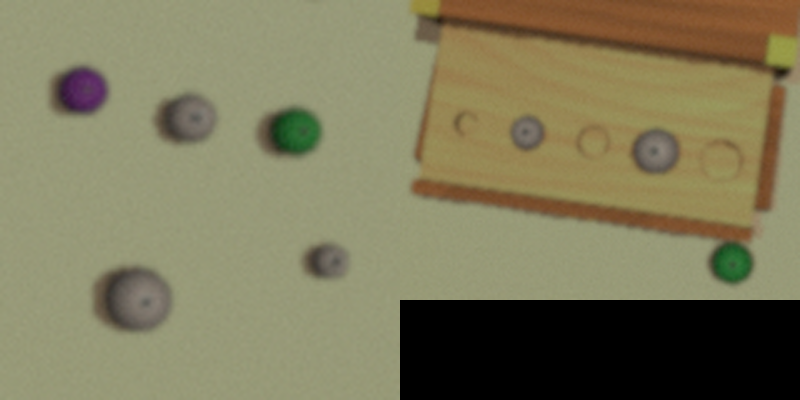

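The crop confirms three plain grey steel balls, with the purple and green balls separate from them. It also shows the three empty wells, consistent in pitch. The chest yaw is about -7.4° from both the ball row and the brass corners. I'll tighten the ball segmentation and check that the poses are reachable.

```bash
cat >> h.py <<'E'
yaw=np.radians(-7.42);X=np.array([np.cos(yaw),np.sin(yaw),0]);Y=np.array([-np.sin(yaw),np.cos(yaw),0]);Z=np.array([0,0,1.])
C=np.array([.7412,.1335,0])
def ch(x,y,z): return C+x*X+y*Y+z*Z
def R(y,z): y,z=np.array(y),np.array(z); return np.column_stack([np.cross(y,z),y,z])
E
python3 - <<'E'
from h import *
for n,uvs in(("top",((518,298),(477,255),(461,310),(246,258),(297,266))),("scene",((154,239),(180,257),(203,231)))):
    im=cv2.GaussianBlur(cv2.imread(f"pics/{n}0.png"),(0,0),.7)
    for uv,z,d in zip(uvs,(.0111,.0164,.0215,.1047,.1077),(24,34,44,29,39)):
        u,v=uv;w=im[v-20:v+21,u-20:u+21]
        w=cv2.cvtColor(w,cv2.COLOR_BGR2LAB).astype(float)
        bg=np.median(w[:,:,2]); 
        fg=np.median(w[18:23,18:23,2])
        m=np.zeros(im.shape[:2],np.uint8);m[v-20:v+21,u-20:u+21]=w[...,2]<(bg+fg)/2
        if fg>bg-2: print("low contrast",n,d,bg,fg)
        try:
            c,A,wh=blob(im,uv,mask=m,win=14);print(d,n,c.round(1),A,wh,ray(n,c,z).round(4),bg,fg)
        except Exception as e:print(d,n,e)
for s in(1,-1):
    Rd=R(s*X,-Z)
    for P in((.45,-.27,.01),(.576,-.306,.01),(.478,-.4,.01),ch(-.19,.112,.1),ch(-.19,-.112,.1)):
        q=ctrl.ik(np.array(P),Rd);print(s,None if q is None else np.round(q))
for p in(25,35,45,55):
    a=np.radians(p);zt=X*np.cos(a)-Z*np.sin(a)
    for s in(1,-1):
        q=[ctrl.ik(P,R(s*Y,zt)) for P in(ch(-.235,.04,.025),ch(-.13,.04,.125))]
        print(p,s,[None if k is None else np.round(k) for k in q])
E
```

```text
24 top [517.9 298. ] 88 [12  9] [ 0.4782 -0.3994  0.0111] 145.0 134.0
34 top [476.  255.1] 168 [16 13] [ 0.575  -0.303   0.0164] 145.0 133.0
44 top [460.3 309.3] 313 [21 19] [ 0.4512 -0.2655  0.0215] 145.0 134.0
29 top [245.6 257.9] 130 [13 13] [0.5595 0.2131 0.1047] 157.0 134.0
39 top [296.9 265.1] 253 [19 17] [0.5455 0.1025 0.1077] 157.0 134.0
24 scene [153.8 239.2] 57 [ 8 10] [ 0.4826 -0.3967  0.0111] 143.0 133.0
34 scene [179.5 257.7] 129 [12 13] [ 0.5805 -0.3005  0.0164] 143.0 133.0
44 scene [202.3 231.7] 195 [15 17] [ 0.4566 -0.2638  0.0215] 143.0 133.0
1 [-37.  37. 102.  -0.  40. -30.]
1 [-33.  44.  83.  -0.  53. -26.]
1 [-45.  42.  88.  -0.  50. -38.]
1 [20. 35. 84. -0. 61. 27.]
1 [-1. 30. 96. -0. 54.  6.]
-1 [-37.  37. 102.  -0.  40. 150.]
-1 [-33.  44.  83.  -0.  53. 154.]
-1 [-45.  42.  88.  -0.  50. 142.]
-1 [  20.   35.   84.   -0.   61. -153.]
-1 [  -1.   30.   96.   -0.   54. -174.]
25 1 [array([ 40.,  66., 133., 223.,  79., 104.]), array([ 29.,  46., 125., 219.,  58.,  83.])]
25 -1 [array([ 40.,  66., 133., 223.,  79., -76.]), array([ 29.,  46., 125., 219.,  58., -97.])]
35 1 [array([ 36.,  56., 132., 221.,  61.,  96.]), array([ 26.,  38., 121., 227.,  38.,  71.])]
35 -1 [array([ 36.,  56., 132., 221.,  61., -84.]), array([  26.,   38.,  121.,  227.,   38., -109.])]
45 1 [array([ 32.,  46., 128., 223.,  41.,  85.]), None]
45 -1 [array([ 32.,  46., 128., 223.,  41., -95.]), None]
55 1 [array([ 27.,  40., 123., 238.,  23.,  64.]), array([ 20.,  29., 108., -56.,  19., -12.])]
55 -1 [array([  27.,   40.,  123.,  238.,   23., -116.]), array([ 20.,  29., 108., -56.,  19., 168.])]
```

Both views agree apart from a constant calibration offset of about 2 to 5 mm. I use the top view for both balls and wells so the offset mostly cancels. First is ball44.

```bash
cat >> h.py <<'E'
Rd=R(X,-Z)
def pick(xy,zt,op):
    ctrl.goto(np.array([*xy,.16]),Rd); ctrl.command_gripper(op)
    ctrl.move_l(np.array([*xy,zt+.05]),.25); print("contact",ctrl.move_l(np.array([*xy,zt]),.08,contact_N=6))
    ctrl.command_gripper(0.); print("w",ctrl.current_grip_width()*91,"F",ctrl.current_grasp_force(),"tcp",ctrl.current_tool_pos())
    p=ctrl.current_tool_pos(); ctrl.move_l(np.array([p[0],p[1],.19]),.25); print("w",ctrl.current_grip_width()*91)
def place(y,dz,rel,d,dx=0,dy=0):
    # dz: tcp z relative to ball centre; rel: resting height over board
    P=ch(-.19+dx,y+dy,.096+rel+dz)
    ctrl.goto(np.array([P[0],P[1],.20]),Rd); ctrl.move_l(P+[0,0,.02],.2)
    f=ctrl.move_l(P-[0,0,.001],.03,contact_N=3); p=ctrl.current_tool_pos(); print("contact",f,"err",(p-P).round(4))
    ctrl.command_gripper((d+14)/91); ctrl.sleep(.3)
    ctrl.move_l(np.array([p[0],p[1],.20]),.2); print("t",ctrl.current_t())
E
python3 - <<'E'
from h import *
pick((.4515,-.267),.0105,.85)
im=ctrl.read_camera("scene");cv2.imwrite("pics/s1full.png",im)
p=ctrl.current_tool_pos();uv=proj("scene",p+[0,0,.011]);print(uv)
u,v=map(int,uv);cv2.imwrite("pics/s1.png",cv2.resize(im[v-50:v+50,u-50:u+50],(500,500),interpolation=cv2.INTER_CUBIC))
E
```

```text
contact False
w 42.26143277598701 F 30.000396072864532 tcp [ 0.45161948 -0.26705315  0.01059195]
w 42.24682793621941
[194.12390662 173.74501414]
```

View pics/s1.png

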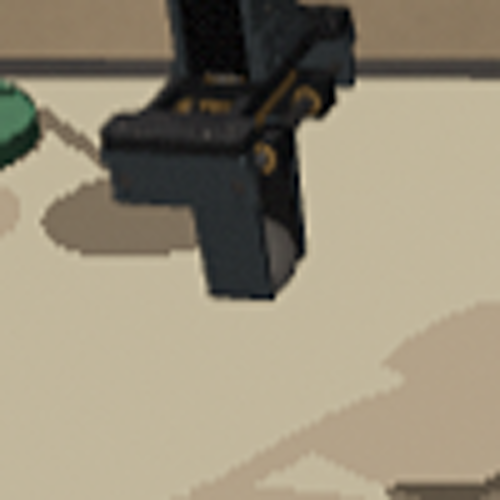

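Ball44 is held between the pads, visible at crop (280,250), with a stable width. Next I place it.

```bash
python3 - <<'E'
from h import *
place(-.112,-.0109,.0132,44)
ctrl.goto(np.array([.42,-.2,.25]),Rd)
im=ctrl.read_camera("top");cv2.imwrite("pics/t2full.png",im)
cv2.imwrite("pics/t2.png",cv2.resize(im[215:315,190:350],(800,500),interpolation=cv2.INTER_CUBIC))
E
```

```text
contact True err [-0.0002 -0.0002 -0.0009]
t 8.7417
```

View pics/t2.png

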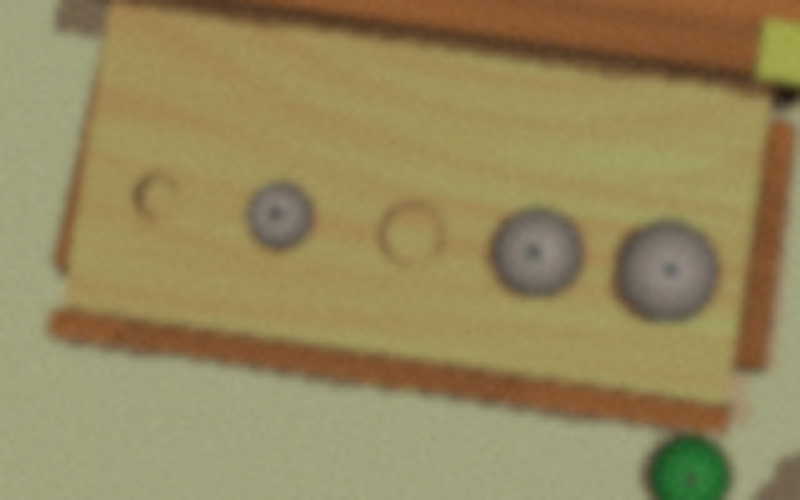

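Ball44 sits in the rightmost well at crop (667,271), in line with the row, and its contact height matched the nominal one. Ball34 and ball24 follow.

```bash
python3 - <<'E'
from h import *
pick((.5755,-.3045),.0078,.62)
place(0,-.0085,.0102,34)
E
python3 - <<'E'
from h import *
ctrl.goto(np.array([.42,-.2,.2]),Rd)
pick((.4785,-.4005),.0058,.6)
E
```

```text
contact False
w 32.288197421892534 F 30.000643730163574 tcp [ 0.57570592 -0.30463465  0.00810086]
w 32.869947876279475
contact True err [-0.0002 -0.0002 -0.0007]
t 17.9833
contact False
w 22.335106315394153 F 30.00041574239731 tcp [ 0.47861225 -0.40059947  0.00594178]
w 22.204061720696277
```

```bash
python3 - <<'E'
from h import *
place(.112,-.0052,.0072,24)
ctrl.goto(np.array([.42,-.1,.25]),Rd)
im=ctrl.read_camera("top");cv2.imwrite("pics/t3full.png",im)
cv2.imwrite("pics/t3.png",cv2.resize(im[215:315,190:350],(800,500),interpolation=cv2.INTER_CUBIC))
for s in(1,-1):
  for x in(-.29,-.271,-.115):
    q=ctrl.ik(ch(x,.0,.086),R(s*Y,-Z));print(s,None if q is None else np.round(q))
g=cv2.inRange(cv2.cvtColor(im,cv2.COLOR_BGR2HSV),(45,120,20),(85,255,255))
c,A,w=blob(im,(328,310),mask=(g>0).astype(np.uint8));r=ray("top",c,.0195)-C;print("green chest xy",r@X,r@Y)
E
```

```text
contact True err [-0.0002 -0.0003 -0.0011]
t 28.4917
1 [ 14.  28. 105.  -0.  48. -69.]
1 [ 13.  29. 102.  -0.  49. -70.]
1 [  8.  38.  82.  -0.  61. -75.]
-1 [ 14.  28. 105.  -0.  48. 111.]
-1 [ 13.  29. 102.  -0.  49. 110.]
-1 [  8.  38.  82.  -0.  61. 105.]
green chest xy -0.2806903593110191 -0.13453761006868137
```

View pics/t3.png

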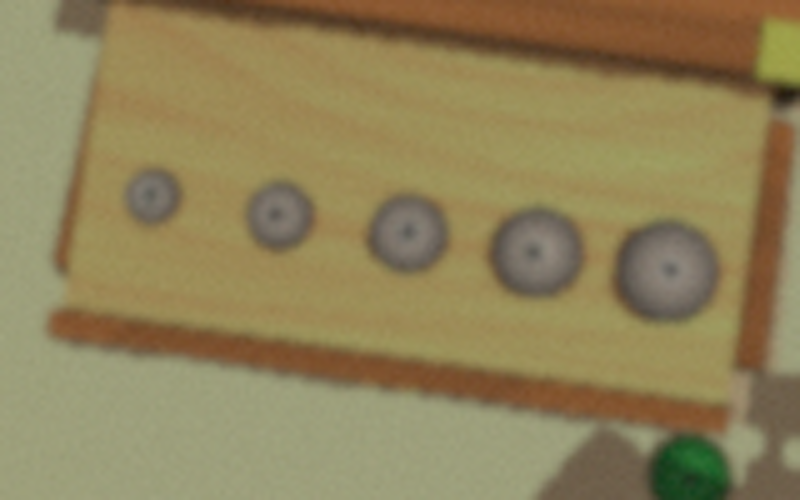

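All five balls are in line in their wells, with centres at crop (152,196), (280,215), (408,233), (536,252) and (667,271). Next I push the tray home.

```bash
python3 - <<'E'
from h import *
Rp=R(Y,-Z)
ctrl.command_gripper(0.)
ctrl.goto(ch(-.30,0,.14),Rp); ctrl.move_l(ch(-.30,0,.087),.15)
f=ctrl.move_l(ch(-.262,0,.087),.04,contact_N=1.2);p=ctrl.current_tool_pos()-C;print("touch",f,p@X)
f=ctrl.move_l(ch(-.125,0,.087),.07,contact_N=25);p=ctrl.current_tool_pos()-C;print(f,p@X,ctrl.current_contact_force())
f=ctrl.move_l(ch(-.105,0,.087),.02,contact_N=15);p=ctrl.current_tool_pos()-C;print(f,p@X,ctrl.current_contact_force())
ctrl.move_l(ch(-.30,0,.087),.2); ctrl.move_l(ch(-.30,.03,.16),.2)
print(ctrl.current_t(),ctrl.current_q().round(1) if hasattr(ctrl.current_q(),'round') else ctrl.current_q())
for p in(30,35,40,45,50,60):
  for ya in(0,20,-20,35):
    b=np.radians(ya);D=np.cos(b)*X+np.sin(b)*Y;a=np.radians(p);zt=D*np.cos(a)-Z*np.sin(a);yt=-np.sin(b)*X+np.cos(b)*Y
    for s in(1,-1):
        q=[ctrl.ik(P,R(s*yt,zt)) for P in(ch(-.27,.04,.12),ch(-.235,.04,.025),ch(-.19,.04,.08),ch(-.13,.04,.125))]
        if all(k is not None for k in q): print(p,ya,s,[np.round(k).astype(int).tolist() for k in q])
E
```

```text
touch True -0.27137413979992137
False -0.1250137418677565 [-0.33217539  0.22976571 -0.93132683]
True -0.12256617909839107 [-0.4756539   0.48583681 -1.01552207]
37.2917 [ 17.3  21.6  99.3   0.1  59.2 -65.4]
30 0 1 [[43, 45, 136, 230, 61, 91], [38, 61, 133, 221, 70, 100], [33, 50, 129, 221, 59, 89], [27, 42, 123, 222, 48, 78]]
30 0 -1 [[43, 45, 136, 230, 61, -89], [38, 61, 133, 221, 70, -80], [33, 50, 129, 221, 59, -91], [27, 42, 123, 222, 48, -102]]
30 20 1 [[23, 56, 150, 189, 85, 94], [19, 71, 144, 186, 95, 94], [15, 54, 138, 182, 73, 91], [11, 42, 130, 178, 52, 90]]
30 20 -1 [[23, 56, 150, 189, 85, -86], [19, 71, 144, 186, 95, -86], [15, 54, 138, 182, 73, -89], [11, 42, 130, 178, 52, -90]]
30 35 1 [[2, 60, 153, 158, 90, 77], [1, 72, 145, 157, 94, 74], [-1, 54, 138, 154, 71, 84], [-2, 42, 129, 147, 52, 96]]
30 35 -1 [[2, 60, 153, 158, 90, -103], [1, 72, 145, 157, 94, -106], [-1, 54, 138, 154, 71, -96], [-2, 42, 129, 147, 52, -84]]
35 0 1 [[41, 39, 134, 232, 51, 84], [36, 56, 132, 221, 61, 96], [31, 45, 128, 222, 49, 84], [26, 38, 121, 227, 38, 71]]
35 0 -1 [[41, 39, 134, 232, 51, -96
[... 1830 characters left out ...]
 21, 108], [7, 44, 132, 158, 36, 92], [5, 34, 125, 138, 22, 112], [3, 29, 115, 97, 15, 154]]
50 35 -1 [[9, 26, 133, 145, 21, -72], [7, 44, 132, 158, 36, -88], [5, 34, 125, 138, 22, -68], [3, 29, 115, 97, 15, -26]]
60 -20 1 [[34, 26, 112, -48, 36, 10], [31, 38, 113, -66, 28, 28], [28, 33, 107, -50, 32, 7], [24, 31, 98, -40, 38, -9]]
60 -20 -1 [[34, 26, 112, -48, 36, -170], [31, 38, 113, -66, 28, -152], [28, 33, 107, -50, 32, -173], [24, 31, 98, -40, 38, 171]]
60 35 1 [[11, 22, 124, 58, 9, -162], [10, 37, 124, 138, 13, 115], [8, 30, 116, 64, 11, -171], [6, 28, 107, 32, 20, -140]]
60 35 -1 [[11, 22, 124, 58, 9, 18], [10, 37, 124, 138, 13, -65], [8, 30, 116, 64, 11, 9], [6, 28, 107, 32, 20, 40]]
```

The tray moved 149 mm to a firm stop, so it is home. Next I plan the fall front: reach under its edge with the shut fingers pitched 40°, then swing it up along its arc. I check that the whole path is feasible before moving.

```bash
cat > arc.py <<'E'
from h import *
a=np.radians(40);b=np.radians(20);yc=.04
D=np.cos(b)*X+np.sin(b)*Y;zt=D*np.cos(a)-Z*np.sin(a);yt=np.sin(b)*X-np.cos(b)*Y
Ra=R(yt,zt); up=np.array([np.sin(a),np.cos(a)])*.016; L=.0157
def tcp(th,extra=0):
    d=np.array([-np.sin(th),np.cos(th)]);n=np.array([-np.cos(th),-np.sin(th)]);H=np.array([-.112,.030])
    if th>np.pi/2-a: P=H+.12*d+.006*n+L*np.array([np.cos(a),-np.sin(a)])
    else: P=H+(.12-L)*d+.006*n
    t=P-up; return ch(t[0]+extra,yc,t[1])
ths=np.arange(1.25,-.01,-.125)
E
python3 - <<'E'
from arc import *
r=lambda P:(lambda q:None if q is None else np.round(q).astype(int).tolist())(ctrl.ik(P,Ra))
for z in(.35,.3,.25,.2):
  for x in(-.27,-.22,-.16): print(x,z,r(ch(x,yc,z)))
print([r(ch(-.258,yc,z)) for z in(.15,.1,.026)])
for t in ths: print(round(t,2),((tcp(t)-C)@X).round(3),tcp(t)[2].round(3),r(tcp(t)))
E
```

```text
-0.27 0.35 [22, -4, 120, -26, 16, 121]
-0.22 0.35 [17, 0, 116, -14, 14, 106]
-0.16 0.35 [13, 5, 111, -1, 14, 91]
-0.27 0.3 [22, 2, 125, -66, 8, 161]
-0.22 0.3 None
-0.16 0.3 None
-0.27 0.25 [22, 9, 130, 217, 11, -121]
-0.22 0.25 [17, 12, 126, 203, 8, -110]
-0.16 0.25 None
-0.27 0.2 [22, 18, 135, 197, 24, -100]
-0.22 0.2 [17, 20, 130, 190, 20, -96]
-0.16 0.2 [13, 22, 123, 181, 15, -91]
[[20, 29, 138, 190, 37, -93], [20, 41, 140, 188, 51, -90], [20, 58, 142, 186, 70, -87]]
1.25 -0.226 0.04 [17, 52, 138, 184, 59, -89]
1.12 -0.221 0.054 [17, 48, 137, 184, 55, -90]
1.0 -0.214 0.067 [16, 45, 136, 184, 51, -90]
0.88 -0.206 0.08 [16, 42, 134, 183, 47, -90]
0.75 -0.198 0.09 [15, 40, 133, 183, 43, -90]
0.62 -0.188 0.099 [15, 38, 132, 182, 40, -91]
0.5 -0.178 0.106 [14, 37, 130, 182, 37, -91]
0.38 -0.166 0.113 [13, 36, 128, 181, 34, -90]
0.25 -0.154 0.117 [12, 35, 127, 180, 32, -90]
0.12 -0.141 0.12 [12, 34, 125, 179, 29, -89]
0.0 -0.128 0.122 [11, 34, 123, 178, 28, -89]
```

```bash
python3 - <<'E'
from arc import *
ctrl.movej([22,6,121,0,10,-65]); print(ctrl.current_tool_pos())
ctrl.movej([22,9,130,205,11,-109])
ctrl.goto(ch(-.262,yc,.15),Ra); print(ctrl.current_t())
print(ctrl.move_l(ch(-.26,yc,.026),.15,contact_N=8))
print(ctrl.move_l(ch(-.227,yc,.026),.06,contact_N=5),ctrl.current_t())
im=ctrl.read_camera("scene");cv2.imwrite("pics/s4.png",im[130:350,200:500])
im=ctrl.read_camera("top");cv2.imwrite("pics/t4.png",im[180:340,180:400])
a1=cv2.resize(cv2.imread("pics/t4.png"),(400,291));a2=cv2.resize(cv2.imread("pics/s4.png"),(400,291));cv2.imwrite("pics/p4.png",np.hstack([a1,a2]))
E
```

```text
[0.47763753 0.256868   0.2658989 ]
41.9
False
False 43.575
```

View pics/p4.png

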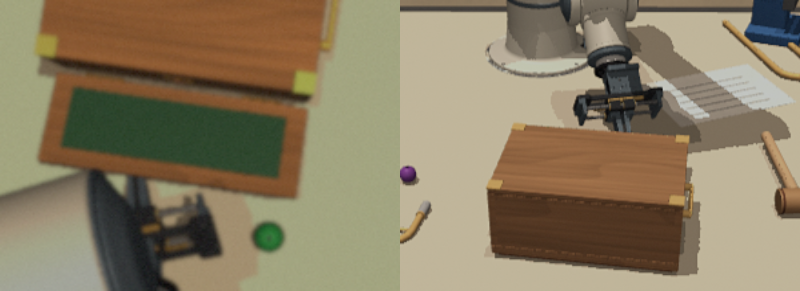

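The left (top) view shows the tray home and the open fall front (green lining). The gripper has gone under its edge near (170,190) and is clear of the green ball at (268,237). Now I swing it up.

```bash
python3 - <<'E'
from arc import *
for t in ths[:-1]:
    ctrl.move_l(tcp(t),.08)
print("t",ctrl.current_t(),ctrl.current_contact_force())
f=ctrl.move_l(tcp(0,.006),.03,contact_N=12); e=ctrl.current_tool_pos()-tcp(0)
print(f,"past",(e@X).round(4),ctrl.current_contact_force(),ctrl.current_t())
im=ctrl.read_camera("top")
ctrl.move_l(ctrl.current_tool_pos()-.06*X,.15)
im2=ctrl.read_camera("top")
cv2.imwrite("pics/p5.png",np.hstack([cv2.resize(i[180:340,180:400],(400,291)) for i in(im,im2)]));print(ctrl.current_t())
E
```

```text
t 46.925 [-0.33373244  0.38212659  0.58133903]
True past -0.0003 [-9.11271584  1.04026657  5.2595385 ] 47.4167
48.0667
```

View pics/p5.png

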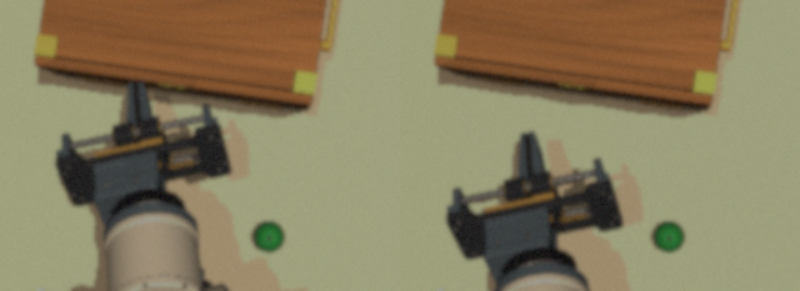

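The front looks shut: the panel edge is flush against the chest at (570,85) and stays there after the fingers pull back. I press it once more, firmly, to confirm it is on its stop, then hand in.

```bash
python3 - <<'E'
from arc import *
f=ctrl.move_l(tcp(0,.006),.05,contact_N=3); print(f,((ctrl.current_tool_pos()-tcp(0))@X).round(4))
f=ctrl.move_l(tcp(0,.008),.02,contact_N=22); print(f,((ctrl.current_tool_pos()-tcp(0))@X).round(4),ctrl.current_contact_force())
ctrl.move_l(ctrl.current_tool_pos()-.08*X,.15); ctrl.sleep(.5); print(ctrl.current_t(),ctrl.sign_off())
E
```

```text
True -0.0007
True -0.0003 [-9.14763831  1.97503627  4.95560491]
the job is handed in; nothing more can be done
50.6333 None
```

The job is handed in at 50.6 s of the 72 s limit, with all three loose balls in their wells, the tray pushed home to its stop and the fall front pressed shut; no verdict came back from the judging.

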